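# Put up the market stall's telescopic display stand

## Task

Put up the display stand: carry it, still closed, to the U-shaped shoe on the counter and slide its foot in from the open end, under the side lips, fully home against the back wall, with the crossbar parallel to that wall. Then take it by the crossbar and draw the mast straight up until both lock buttons click out of their holes, and leave the stand there, upright in the shoe. Don't lift it by the crossbar (the mast would slide out), and leave the goods around it where they stand.

Things in the scene. Friction and masses are not known exactly. Their poses are not given: they have to be found in the camera images.
- foot (a point): centre of the underside of the display stand's foot, a dark steel disc 96 mm across and 6 mm thick, flat on the counter. Axes: z up along the tube, y along the crossbar. The loose stand weighs 0.5 to 0.7 kg in all: foot, upright aluminium tube 26 mm across, black collar on the tube's top, and a steel mast that slides up out of the tube and carries the crossbar
- collar (a point): centre of the black plastic collar, 34 mm across, 34 mm tall (101 to 135 mm above the foot's underside; this point at 118 mm), fixed to the tube. Same axes as the foot. Carry the stand by it: the fingers come down from above on both sides of the crossbar, closing across the bar (along this frame's x)
- crossbar (a point): centre of the crossbar on top of the mast: steel bar 120 mm long (its y axis), 12 mm thick (x), 18 mm tall (z), a small wire hook hanging below each end. With the mast closed this point is 153 mm above the foot's underside and the bar's underside 9 mm above the collar; it rises with the mast. Fingertips beside the closed bar meet the collar 18 mm below this point
- seat (a point): on the counter, where the centre of the foot's underside lies when home in the shoe, a fixed steel U-shaped bracket 16 mm high. Its x axis points from the open end to the back wall (the way the foot slides in), y along the back wall, whose face is 49 mm beyond this point. Side walls 104 mm apart inside, from 50 mm before this point to the back wall. No floor: the foot slides on the counter
- mouth (a point): on the counter, middle of the shoe's open end between the tips of its flared guides, 77 mm before the seat; same axes as the seat. Inside, lips along both side walls reach over the foot's edge: their underside is 10 mm above the counter, their top 15 mm, and the gap between them is 78 mm wide for the tube
- mast (a joint): how far the mast is drawn out of the tube, m: 0 closed (it starts at 0 to 0.006), buttons click out at about 0.068, end stop at 0.073. It slides with about 2 N of friction and stays where it is left; if the stand is lifted by the crossbar, the mast slides out under the weight of foot and tube
- pin_a (a joint): spring-loaded round brass lock button, 8 mm across, on the mast: 0 pressed in and hidden inside the tube, 0.008 sprung out through its hole in the tube (a dark eyelet 92 mm above the foot's underside, on the tube's +x side). Once out, it blocks the mast from sliding back
- pin_b (a joint): the same button on the opposite (-x) side of the tube; both spring out together
- carton_mid (a point): centre of a bystander: loose flat carton 62 x 85 x 32 mm
- slim_box_mid (a point): centre of a bystander: loose upright box 24 x 58 x 88 mm
- tin_mid (a point): centre of a bystander: loose tin can, 56 mm across, 62 mm tall
- weight_mid (a point): centre of a bystander: loose brass scale weight with a knob, 34 mm across, 42 mm tall
- jar_mid (a point): centre of a bystander: loose jar, 68 mm across, 92 mm tall
- dish_mid (a point): centre of a bystander: loose white dish, 100 mm across, 22 mm tall
Not all that is in view belongs to the job. Leave any pink or red look-alike of the part that bears foot alone.

How it is judged:
On the way, in this order (a step that is already met when the one before it is completed fails the run):
1. the closed stand is in the shoe, its foot home under the lips and flat on the counter (horizontal distance between foot and seat below 0.012 m and height (world z) of foot below 0.004 m and angle between foot's own z axis and vertical below 0.06 rad and value of joint mast below 0.02 m), for 0.2 s.
2. the mast is drawn up until both lock buttons have sprung out (value of joint mast above 0.066 m and value of joint each of pin_a, pin_b above 0.006 m), for 0.2 s.
At the end, for the whole second after the job is handed in: The stand stands at rest, upright (within 0.06 rad) and flat on the counter, its foot home in the shoe (centre within 12 mm of the seat point), the crossbar within 0.26 rad of parallel to the shoe's back wall, the mast drawn out by more than 66 mm and both lock buttons sprung out by more than 6 mm (all of step 2 and horizontal distance between foot and seat below 0.012 m and height (world z) of foot below 0.004 m and angle between foot's own z axis and vertical below 0.06 rad and angle between the y axis of crossbar and the y axis of seat, either way round below 0.26 rad and linear speed of stand below 0.02 m/s); the robot touches nothing.
It fails at once if the mast is drawn out by more than 20 mm while the foot is not in the shoe (more than 30 mm from home) (value of joint mast above 0.02 m and horizontal distance between foot and seat above 0.03 m).
It fails at once if a bystander is shifted by more than 40 mm (distance of any of carton_mid, slim_box_mid, tin_mid, weight_mid, jar_mid, dish_mid from where it was at the start of the episode above 0.04 m).
It also fails if it takes over 53 s, if anything falls off the work surface, if the arm or the gripper's body presses on something with over 40 N, if the wrist force passes 120 N, or if a joint passes its speed limit or range.

## Robot

A 6-joint arm with a two-finger parallel gripper is mounted at the origin on the work surface. World frame = base frame: x ahead of the robot, y to its left, z up, the work surface at z = 0. Lengths are in m, angles in rad, forces in N, time in s.
With the tool pointing down it reaches from about 0.325 to 0.9 m from the base axis. Payload 6.1 kg.
Tool frame: the origin (TCP) lies at the very end of the fingers, on their centre line; the grasp point (between the pads) lies 19 mm behind it; x points along the fingers, y is the direction in which the jaws open and shut, and the axes are right-handed (so a half turn about x gives the same grasp; the last joint's range is limited). The gripper opens to 87 mm and grips with 3 to 60 N. Pads are 19 mm wide; open, the fingers measure 117 mm over their backs; the gripper's body (75 mm by 190 mm) begins 51 mm behind the grasp point.
Start: joints at [-1.264, 0.22, 1.526, -0, 1.395, -0.126], TCP at [0.262, -0.567, 0.223] pointing down, gripper open.
Joint ranges: [-2.98, 2.98], [-0.91, 2.08], [0.09, 2.57], [-1.24, 4.39], [0.2, 2.65], [-2.68, 2.68]. Speed limits (rad/s): [2.57, 2.57, 3.01, 3.14, 3.14, 3.14].

## Interface

Orientations are given as a rotation vector (axis times angle).
In Python, from rig import move_pose, movel, set_joints, grip, hold, ik, sense, snapshot, MotionError, sign_off gives the robot as it stands. Calls block until the motion is done:
- move_pose(position, orientation): joint-space move of the TCP to a pose.
- movel(position, orientation=None, max_speed=0.15): straight line of the TCP; orientation=None keeps the orientation; max_speed is the mean speed in m/s.
- set_joints(angles): joint-space move.
- grip(opening, force=None): finger opening in m; force is the grip in N (None keeps the last); returns when the fingers have stopped.
- hold(seconds).
- ik(position, orientation): joint angles nearest the present ones, or None.
- sense(): the state.
- snapshot(name): name is "scene" or "top" or "wrist"; returns a dict with "img" (420x560x3 uint8, blue, green, red), "fovy" (degrees; the focal length in pixels is half the picture's height over the tangent of half this angle, whatever the lens; pixels are square), "cx", "cy" (the principal point, pixels), "position" and "attitude" of the camera in the world; the wrist camera has in their place "mount" (4x4, takes a point from camera to tool coordinates, whose origin is the TCP and whose axes are the tool frame's). Camera axes: x right, y down, z forward; pixel columns grow to the right and rows downward; lengths in m; the calibration is good to about 2 mm. A picture is of the moment at which its call begins: read the wrist's pose just before it. There is no depth.
A pose or a line that the arm cannot do raises MotionError and nothing moves.
- sign_off(): hands the job in, once; it reports no verdict.
The state is a dict: "t": time; "joint_positions": joint angles; "qvel": joint speeds; "tau": joint torques, N m; "eef_pos": TCP position; "eef_rot": TCP orientation; "wrist_force": force on the tool from outside, world axes, zero at the start; "wrist_torque": the same for the moment, N m; "gripper_width": finger opening in m.
Only numpy, scipy, OpenCV 4.12 (cv2) and the standard library are available. Lean on these libraries where they do the work, as an engineer would, in place of code of your own. Each camera call takes 0.05 s, during which the arm holds its last target.

## Working session

There is one attempt and no reset: what is moved stays moved. The work goes in short steps, each a Python script; the robot and the scene stay as the last script left them, time stands still between calls to the robot, and variables do not carry over. Pictures are saved under pics/ and viewed, and the job is handed in when it is done.

```bash
ls; mkdir -p pics
python3 - <<'E'
from rig import *
import cv2
for n in ("scene","top","wrist"):
    s=snapshot(n); cv2.imwrite(f"pics/a_{n}.png",s["img"]); print({k:v for k,v in s.items() if k!="img"})
print(sense())
E
```

```text
pics
{'fovy': 50.498489658037556, 'cx': 284.5810431075553, 'cy': 212.71863374274986, 'position': array([1.28597504, 0.02551719, 0.63259217]), 'attitude': array([-1.66578602, -1.65079058,  0.86103018])}
{'fovy': 44.27341859783121, 'cx': 275.83700299835, 'cy': 210.2605139855715, 'position': array([0.54434041, 0.02071295, 1.08833396]), 'attitude': array([-2.20925951,  2.18595053, -0.06954649])}
{'fovy': 66.73866010546206, 'cx': 276.81217909630004, 'cy': 210.23121825921322, 'mount': array([[-8.60294849e-04, -2.39098347e-01,  9.70994974e-01,
        -1.62900281e-01],
       [ 9.99999624e-01, -9.72622553e-05,  8.62042856e-04,
        -8.18586813e-04],
       [-1.11671861e-04,  9.70995351e-01,  2.39098341e-01,
        -6.44276813e-02],
       [ 0.00000000e+00,  0.00000000e+00,  0.00000000e+00,
         1.00000000e+00]])}
{'t': 0.15, 'joint_positions': array([-1.26411047e+00,  2.21066271e-01,  1.52734474e+00, -2.31817433e-05,
        1.39470907e+00, -1.26106375e-01]), 'qvel': array([ 0.00077844, -0.00149321, -0.00303917,  0.00061405,  0.00104299,
       -0.00092528]), 'tau': array([ 1.42309393e-03, -4.95191360e+01, -3.87882078e+01,  7.00279512e-02,
        5.31078014e-02, -8.00926932e-05]), 'eef_pos': array([ 0.26196873, -0.56691775,  0.22167725]), 'eef_rot': array([ 1.98251991,  0.43741591, -1.98284564]), 'wrist_force': array([-0.28209931,  0.29518174,  0.05102745]), 'wrist_torque': array([-0.02996845, -0.01713174,  0.03947162]), 'gripper_width': 0.08665476588665971}
```

View pics/a_scene.png

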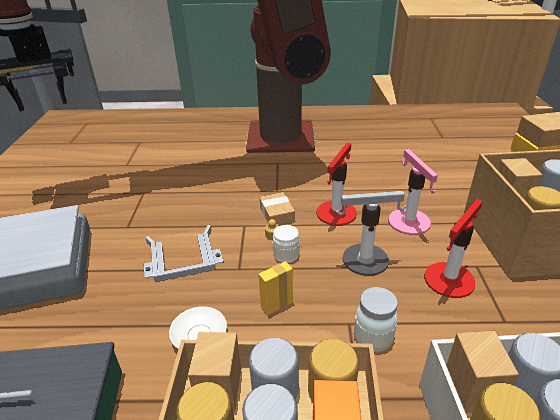

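View pics/a_top.png

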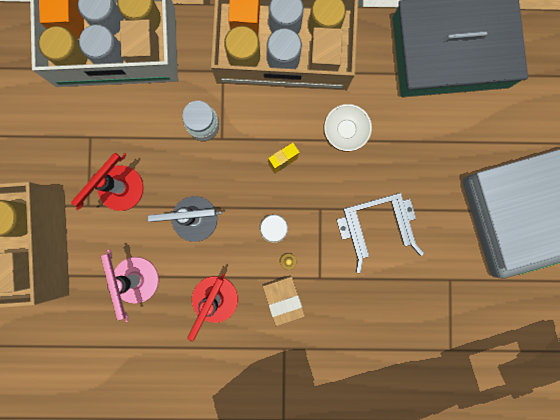

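```bash
cat > h.py <<'E'
import numpy as np, cv2
from scipy.spatial.transform import Rotation as R
def f(s): return 210/np.tan(np.radians(s["fovy"])/2)
def campose(s,state=None):
    if "mount" in s:
        T=np.eye(4);T[:3,:3]=R.from_rotvec(state["eef_rot"]).as_matrix();T[:3,3]=state["eef_pos"]
        T=T@s["mount"]; return T[:3,:3],T[:3,3]
    return R.from_rotvec(s["attitude"]).as_matrix(),np.array(s["position"])
def ray(s,uv,z,state=None):
    Rm,p=campose(s,state); uv=np.atleast_2d(uv).astype(float)
    d=np.c_[(uv[:,0]-s["cx"])/f(s),(uv[:,1]-s["cy"])/f(s),np.ones(len(uv))]@Rm.T
    return p+d*((z-p[2])/d[:,2])[:,None]
def proj(s,P,state=None):
    Rm,p=campose(s,state); c=(np.atleast_2d(P)-p)@Rm
    return np.c_[c[:,0]/c[:,2]*f(s)+s["cx"],c[:,1]/c[:,2]*f(s)+s["cy"]]
def crop(img,x0,y0,x1,y1,k,name):
    cv2.imwrite(name,cv2.resize(img[y0:y1,x0:x1],None,fx=k,fy=k,interpolation=cv2.INTER_CUBIC))
E
python3 - <<'E'
from rig import *; from h import *
import pickle
t=snapshot("top");s=snapshot("scene");pickle.dump((t,s),open("snap0.pkl","wb"))
crop(t["img"],140,180,240,260,4,"pics/b1.png")
crop(s["img"],320,170,420,290,4,"pics/b2.png")
crop(t["img"],320,180,440,280,5,"pics/b3.png")
crop(s["img"],130,210,240,290,5,"pics/b4.png")
for n,uv,z in [("foot",(195,219),.006),("tin",(273.5,228),.062),("weight",(289,261),.04),("yel",(283,155),.088),("jar",(198,115),.092),("dish",(347.5,127.5),.02),("carton",(283,302),.032)]: print(n,ray(t,uv,z)[0])
E
```

```text
foot [0.58369049 0.18111645 0.006     ]
tin [0.56542676 0.01668045 0.062     ]
weight [ 0.49946455 -0.01547644  0.04      ]
yel [ 7.07559545e-01 -2.52561480e-04  8.80000000e-02]
jar [0.78353961 0.16637252 0.092     ]
dish [ 0.77824727 -0.13617541  0.02      ]
carton [ 0.41610026 -0.0043144   0.032     ]
```

View pics/b1.png

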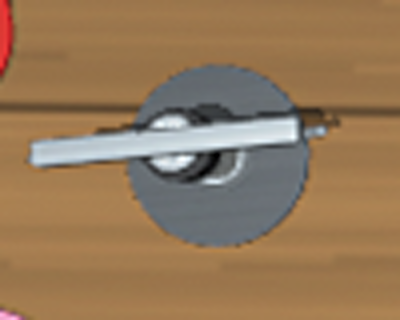

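View pics/b2.png

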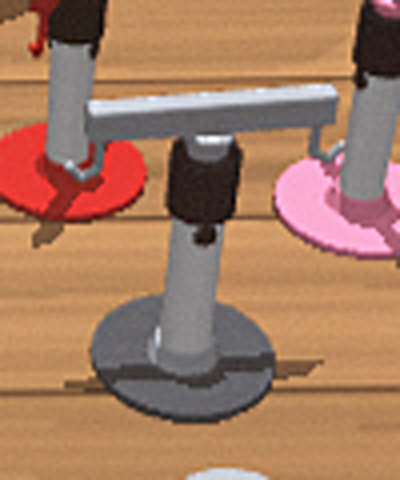

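View pics/b3.png

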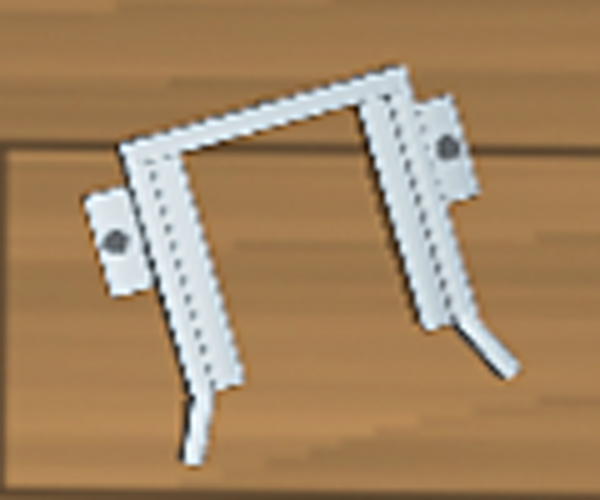

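View pics/b4.png

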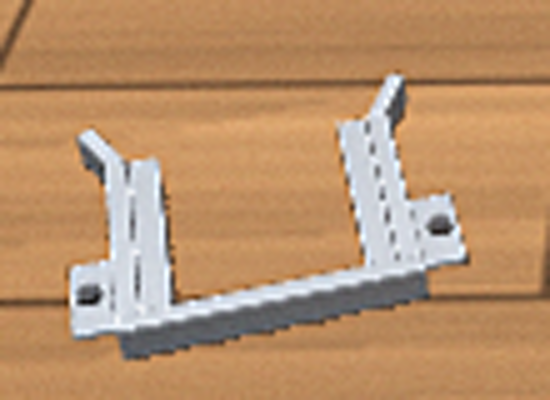

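```bash
cat > m.py <<'E'
from h import *
import pickle
t,s=pickle.load(open("snap0.pkl","rb"))
def line(p): 
    c=p.mean(0);d=np.linalg.svd(p[:,:2]-c[:2])[2][0];return c[:2],d
# shoe
def seat(cam,o,k,bl,br,ltip,rtip):
    P=ray(cam,np.array([bl,br,ltip,rtip])/k+np.array(o)-(0.5-0.5/k),0.0155)[:,:2]
    bl,br,lt,rt=P
    ax=(bl+br)/2-(lt+rt)/2; a=np.arctan2(*ax[::-1]); w=br-bl; b=np.arctan2(*w[::-1])+np.pi/2
    u=ax/np.linalg.norm(ax)
    print("axis",np.degrees(a),np.degrees(b),"len",np.linalg.norm(ax),"gap",np.linalg.norm(w),np.linalg.norm(lt-rt),"seat wall",(bl+br)/2-.049*u,"seat tip",(lt+rt)/2+.05*u)
seat(t,(320,180),5,(183,154),(359,106),(241,383),(425,330))
seat(s,(130,210),5,(364,271),(177,306),(339,124),(157,160))
for n,cam,box in (("top",t,(140,180,240,260)),("scene",s,(320,170,420,290))):
    x0,y0,x1,y1=box; im=cam["img"][y0:y1,x0:x1].astype(int)
    sat=im.max(2)-im.min(2); v=im.mean(2)
    m=((sat<30)&(v>55)&(v<125)).astype(np.uint8)
    if n=="scene": m[:70]=0
    n_,lab,st,_=cv2.connectedComponentsWithStats(m); i=1+np.argmax(st[1:,4]); 
    c=max(cv2.findContours((lab==i).astype(np.uint8),cv2.RETR_EXTERNAL,cv2.CHAIN_APPROX_NONE)[0],key=cv2.contourArea)
    hull=cv2.convexHull(c)[:,0]+[x0,y0]
    P=ray(cam,hull,0.006 if n=="top" else 0.004)[:,:2].astype(np.float32)
    print(n,"foot hull",st[i],cv2.minEnclosingCircle(P*1000))
    b=((sat<30)&(v>150)).astype(np.uint8); b[:, :]=b
    n_,lab,st,_=cv2.connectedComponentsWithStats(b); i=1+np.argmax(st[1:,4])
    ys,xs=np.nonzero(lab==i); 
    P=ray(cam,np.c_[xs+x0,ys+y0],0.162)[:,:2].astype(np.float32); print("bar",cv2.minAreaRect(P*1000),len(P))
E
python3 m.py
```

```text
axis 15.345490305177332 15.84208426775963 len 0.09744326669237645 gap 0.07644928965334205 0.07988121094588714 seat wall [ 0.56804852 -0.20521059] seat tip [ 0.56954975 -0.20479862]
axis 16.071604991434675 14.940341263989485 len 0.09867711344843795 gap 0.0752071773589578 0.07955162288346884 seat wall [ 0.57049473 -0.2034203 ] seat tip [ 0.570805   -0.20333092]
top foot hull [ 32  31  46  31 798] ((583.6892700195312, 182.11997985839844), 48.144752502441406)
bar ((584.0380859375, 183.1583251953125), (23.336814880371094, 118.1506118774414), 0.6225913166999817) 443
scene foot hull [ 23  73  46  33 918] ((584.7496337890625, 182.95352172851562), 50.10774612426758)
bar ((580.21728515625, 184.79278564453125), (11.811080932617188, 118.70616149902344), 6.27944803237915) 219
```

```bash
cat >> h.py <<'E'
def ori(deg,flip=False):
    a=np.radians(deg+(180 if flip else 0)); x=np.array([0,0,-1.]);y=np.array([np.cos(a),np.sin(a),0]);return R.from_matrix(np.c_[x,y,np.cross(x,y)]).as_rotvec()
E
python3 - <<'E'
from rig import *; from h import *
import pickle
t,s=pickle.load(open("snap0.pkl","rb"))
P=ray(t,np.array([(32,143),(33,165),(297,138),(298,115)])/4+[140,180],.164)[:,:2]
print(P.mean(0),[np.degrees(np.arctan2(*(a-b)[::-1])) for a,b in((P[0],P[3]),(P[1],P[2]))])
for c,p,a in [("g",(.584,.183,.25),6.3),("m",(.438,-.241,.25),15.5),("s",(.57,-.204,.2),15.5)]:
  for fl in (0,1): print(c,fl,np.round(ik(p,ori(a,fl)),2) if ik(p,ori(a,fl)) is not None else None)
E
```

```text
[0.58474056 0.18235283] [np.float64(96.65148601683703), np.float64(96.47231003375406)]
g 0 [0.17 0.17 1.53 0.   1.44 0.06]
g 1 None
m 0 [-0.66 -0.1   1.81 -0.    1.43 -0.93]
m 1 [-0.66 -0.1   1.81  0.    1.43  2.21]
s 0 [-0.47  0.19  1.6  -0.    1.35 -0.74]
s 1 [-0.47  0.19  1.6   0.    1.35  2.4 ]
```

Run:
```python
from rig import *; from h import *
o=ori(6.5)
p=sense()["eef_pos"]; movel((p[0],p[1],.3),max_speed=.3)
move_pose((.5842,.1825,.26),o)
grip(.087)
movel((.5842,.1825,.19),max_speed=.2)
st=sense(); w=snapshot("wrist"); cv2.imwrite("pics/c1.png",w["img"])
print(st["t"],st["eef_pos"]); s=snapshot("scene"); crop(s["img"],280,90,460,290,3,"pics/c2.png")
```

```text
4.25 [0.58421163 0.18244096 0.19018593]
```

View pics/c1.png

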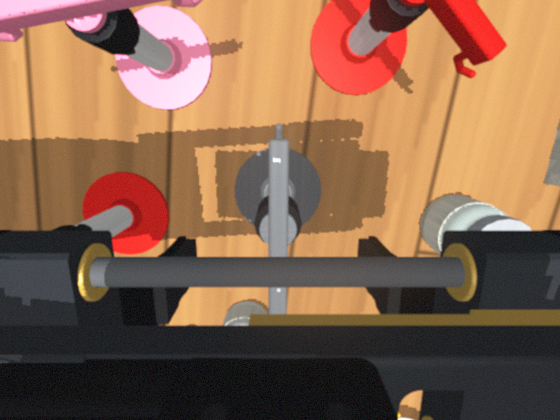

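View pics/c2.png

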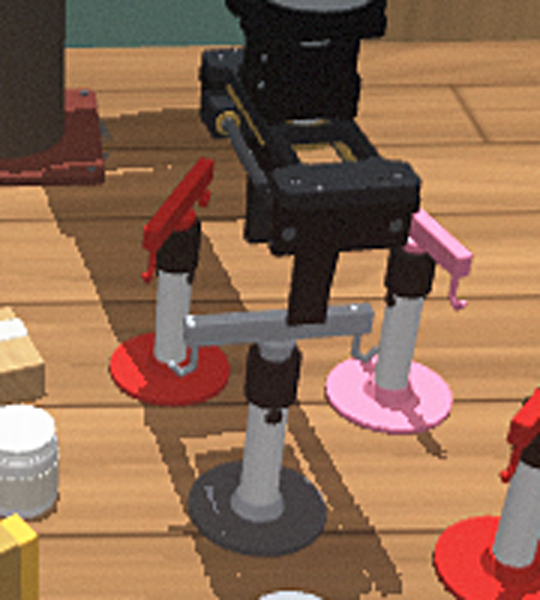

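The bar (wrist view, column 278) sits midway between the fingers (190 and 365), over the grey stand. Red and pink stands are clear. Descending on the collar.

Run:
```python
from rig import *; from h import *
movel((.5842,.1825,.135),max_speed=.12)
for z in (.122,.112,.106):
    movel((.5842,.1825,z),max_speed=.06); print(z,sense()["wrist_force"])
g=grip(.03,45); st=sense(); print(st["gripper_width"],st["wrist_force"],st["t"])
movel((.5842,.1825,.116),max_speed=.05); st=sense(); print(st["gripper_width"],st["wrist_force"])
s=snapshot("scene"); crop(s["img"],280,90,460,290,3,"pics/d1.png")
```

```text
0.122 [0.12313752 0.15714076 0.42879931]
0.112 [-0.65263214  0.22634536 -0.54528519]
0.106 [-0.05839999  0.52285221 -0.6291287 ]
0.032748901537971116 [ 1.80972001  0.07630325 -0.63983076] 6.8583
0.03293154214273734 [-0.27461384 -0.39932258 -5.51529062]
```

View pics/d1.png

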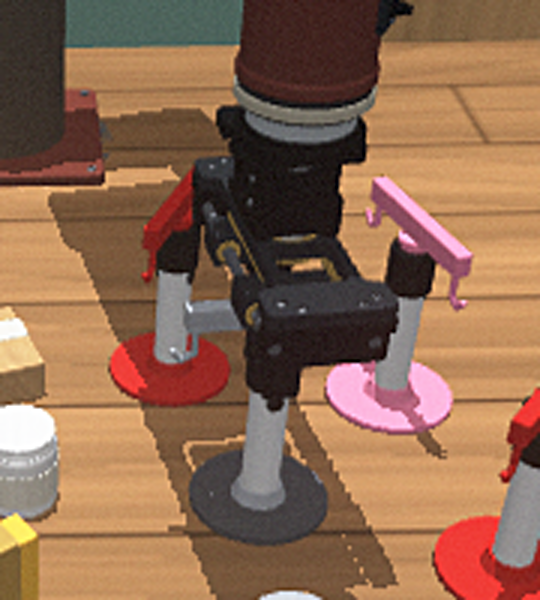

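Lifted 10 mm, hanging vertical, about 5 N load. Carrying it over the tin at foot height about 90 mm to in front of the mouth.

Run:
```python
from rig import *; from h import *
movel((.5842,.1825,.196),max_speed=.12)
u=np.array([np.cos(np.radians(15.5)),np.sin(np.radians(15.5))]); S=np.array([.5697,-.2042])
q=S-.137*u
movel((*q,.196),ori(15.5),max_speed=.15)
movel((*q,.125),max_speed=.12)
print(sense()["t"],q,sense()["gripper_width"],sense()["wrist_force"])
t=snapshot("top"); crop(t["img"],300,170,500,330,4,"pics/e1.png")
s=snapshot("scene"); crop(s["img"],60,80,260,290,3.0,"pics/e2.png")
import pickle;pickle.dump((t,s),open("snap1.pkl","wb"))
```

```text
11.95 [ 0.43768263 -0.24081166] 0.032962668020360304 [ 0.42879009 -0.10430346 -5.55843775]
```

View pics/e1.png

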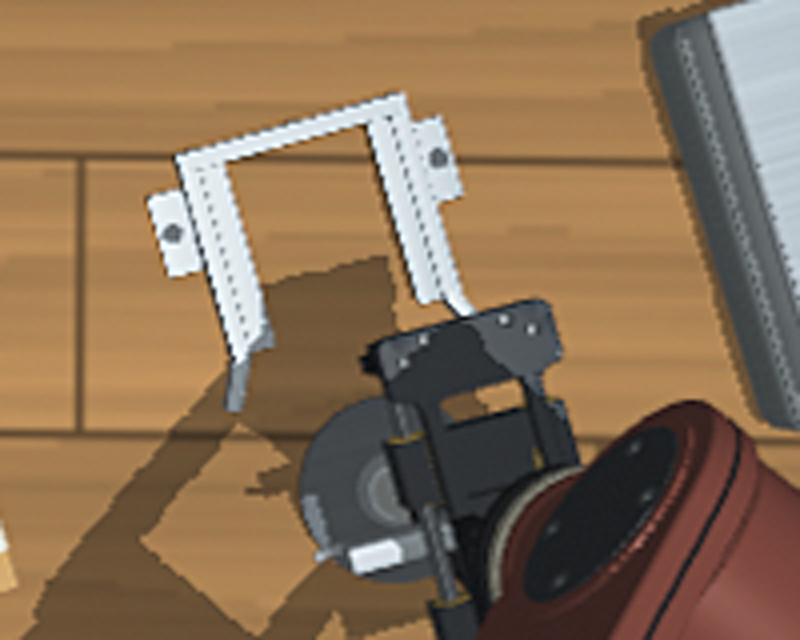

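View pics/e2.png

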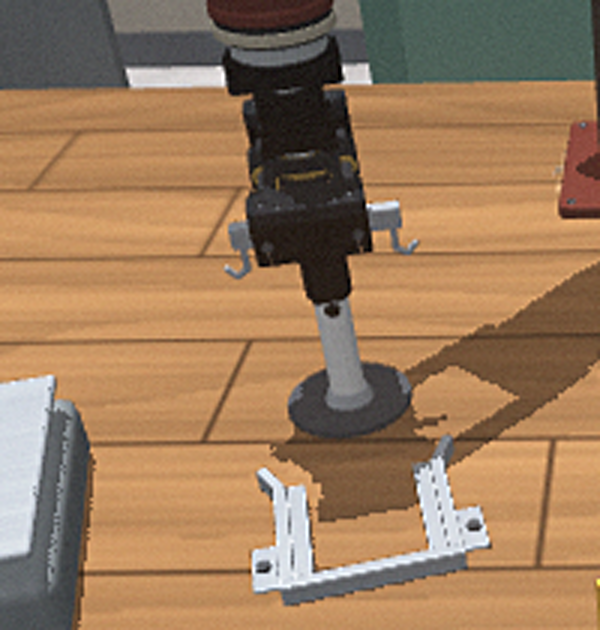

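Run:
```python
from rig import *; from h import *
import pickle
t,s=pickle.load(open("snap1.pkl","rb"))
print("foot from scene",ray(s,np.array([[349.5,399]])/3+[60,80],.023))
u=np.array([np.cos(np.radians(15.5)),np.sin(np.radians(15.5))]); S=np.array([.5697,-.2042])
q=S-.137*u
movel((*q,.110),max_speed=.08)
z=.110; f0=sense()["wrist_force"][2]
while z>.1035:
    z-=.0005; movel((*q,z),max_speed=.02); F=sense()["wrist_force"]; 
    if F[2]>f0+2.5: break
print("contact",z,F,f0,sense()["t"])
```

```text
foot from scene [[ 0.43872042 -0.2388684   0.023     ]]
contact 0.1055 [-1.55986009  1.14397616  0.4841326 ] -5.63698066659856 14.6333
```

Run:
```python
from rig import *; from h import *
u=np.array([np.cos(np.radians(15.5)),np.sin(np.radians(15.5))]); S=np.array([.5697,-.2042])
n=np.array([-u[1],u[0]])
movel((*(S-.137*u),.1067),max_speed=.02)
f0=sense()["wrist_force"]
for d in (-.11,-.08,-.06,-.05,-.04,-.03,-.02,-.012,-.006,-.003,0,.001,.002,.003):
    movel((*(S+d*u),.1067),max_speed=.06); st=sense();F=st["wrist_force"]-f0; p=st["eef_pos"][:2]-S
    print(d,"along %.1f lat %.1f z %.1f | pos %.4f %.4f w %.4f"%(F[:2]@u,F[:2]@n,F[2],p@u,p@n,st["gripper_width"]))
    if abs(F[:2]@u)>8 or abs(F[:2]@n)>12: break
print(st["t"])
t=snapshot("top"); crop(t["img"],300,150,460,290,5,"pics/f1.png")
s=snapshot("scene"); crop(s["img"],90,130,270,290,4,"pics/f2.png")
```

```text
-0.11 along 0.1 lat -0.1 z -0.3 | pos -0.1099 0.0002 w 0.0330
-0.08 along 0.7 lat 0.2 z 0.9 | pos -0.0800 0.0002 w 0.0330
-0.06 along 0.1 lat 1.3 z 1.6 | pos -0.0598 0.0001 w 0.0330
-0.05 along -0.6 lat -0.3 z 0.7 | pos -0.0497 -0.0000 w 0.0331
-0.04 along -0.4 lat 0.1 z 1.0 | pos -0.0396 -0.0000 w 0.0331
-0.03 along 0.4 lat 1.2 z 0.7 | pos -0.0296 -0.0000 w 0.0333
-0.02 along 0.0 lat 0.3 z -0.5 | pos -0.0196 0.0000 w 0.0330
-0.012 along 0.1 lat -0.2 z 0.7 | pos -0.0116 -0.0000 w 0.0337
-0.006 along 0.0 lat 0.3 z 1.0 | pos -0.0057 -0.0001 w 0.0334
-0.003 along -0.7 lat 0.7 z 0.7 | pos -0.0029 -0.0000 w 0.0332
0 along 0.4 lat 0.6 z 1.0 | pos 0.0002 -0.0000 w 0.0330
0.001 along -0.9 lat 0.3 z 1.3 | pos 0.0008 0.0000 w 0.0332
0.002 along -5.6 lat 0.9 z 3.2 | pos 0.0013 -0.0001 w 0.0331
0.003 along -6.6 lat 0.1 z 5.2 | pos 0.0018 -0.0001 w 0.0331
19.6667
```

View pics/f2.png

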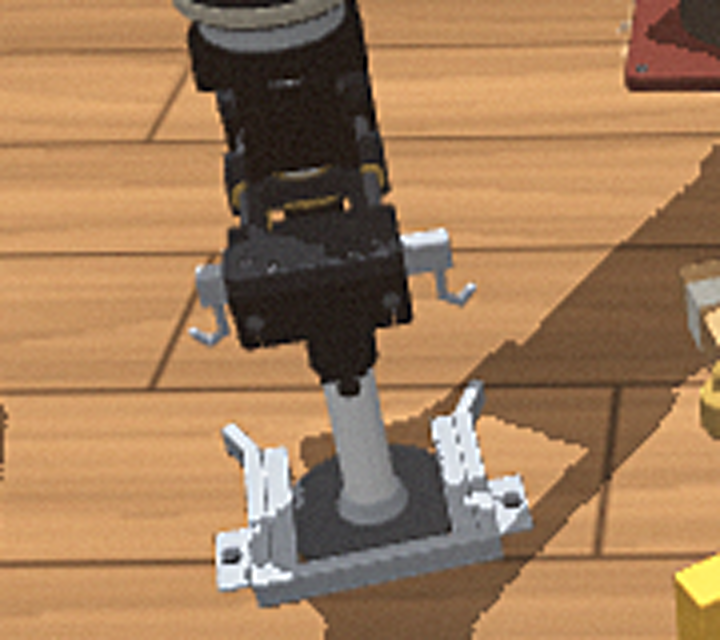

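Foot home (contact with the back wall felt at +1.5 mm, foot under both lips). Setting down, releasing and re-gripping on the crossbar.

Run:
```python
from rig import *; from h import *
u=np.array([np.cos(np.radians(15.5)),np.sin(np.radians(15.5))]); S=np.array([.5697,-.2042])
q=S+.0008*u
movel((*q,.1067),max_speed=.03); movel((*q,.1058),max_speed=.03); print(sense()["wrist_force"])
grip(.06); hold(.3); print("released",sense()["wrist_force"])
movel((*q,.141),max_speed=.08)
s=snapshot("scene"); crop(s["img"],90,130,270,290,4,"pics/g1.png")
f0=sense()["wrist_force"]
grip(.005,40); st=sense(); print(st["gripper_width"],st["wrist_force"]-f0,st["t"],st["eef_pos"]-[*q,.141])
s=snapshot("scene"); crop(s["img"],90,130,270,290,4,"pics/g2.png")
```

```text
[-2.96300284 -0.04261203 -2.01502244]
released [-0.6224909   0.47303834  0.10442616]
0.018164141360294674 [0.15975658 0.06812974 0.18428419] 22.7667 [-1.15600996e-04 -3.33186984e-05 -5.01695320e-05]
```

View pics/g2.png

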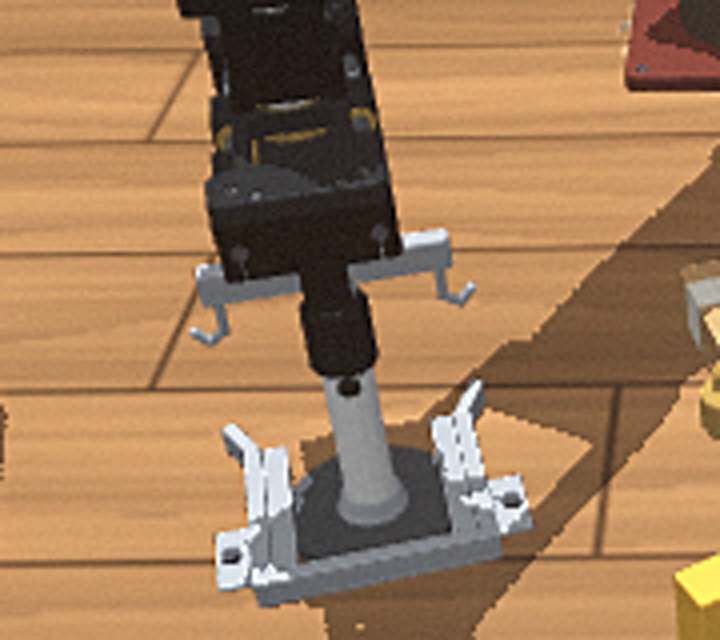

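The width reads 18 mm, not 12, so the tips may have closed on the mast just under the bar. I'll reopen, go up a little and re-grip on the bar itself.

Run:
```python
from rig import *; from h import *
u=np.array([np.cos(np.radians(15.5)),np.sin(np.radians(15.5))]); S=np.array([.5697,-.2042])
q=S+.0008*u
print(sense()["gripper_width"])
grip(.04); movel((*q,.149),max_speed=.05); f0=sense()["wrist_force"]
grip(.004,40); st=sense(); print(st["gripper_width"],st["wrist_force"]-f0,st["t"],st["eef_pos"]-[*q,.149])
```

```text
0.017937227222647747
0.011799448839128797 [-1.07356117 -0.52107426 -0.39805076] 24.4417 [-1.16300993e-04 -2.70618699e-05 -1.39260745e-04]
```

Run:
```python
from rig import *; from h import *
u=np.array([np.cos(np.radians(15.5)),np.sin(np.radians(15.5))]); S=np.array([.5697,-.2042])
q=S+.0008*u
f0=sense()["wrist_force"]
for d in (.01,.03,.05,.06,.062,.063,.064,.065,.066,.067,.068,.069,.070,.071,.072,.073):
    movel((*q,.149+d),max_speed=.06 if d<.061 else .02); st=sense(); F=st["wrist_force"]-f0
    print(d,F.round(1),round(st["gripper_width"],4),round(st["eef_pos"][2],4))
    if F[2]<-5: break
print(st["t"])
s=snapshot("scene"); crop(s["img"],90,90,270,290,4,"pics/h1.png")
```

```text
0.01 [ 0.2  0.7 -5.5] 0.0115 0.1588
24.7583
```

View pics/h1.png

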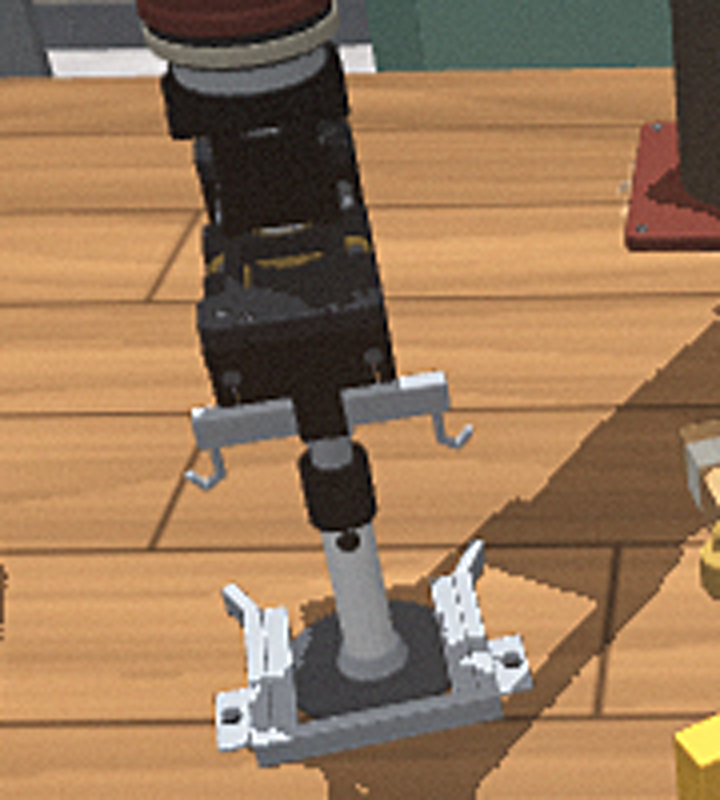

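The mast slid 10 mm with the foot still flat. The load is friction plus mast weight, so I'll raise the stop threshold.

Run:
```python
from rig import *; from h import *
u=np.array([np.cos(np.radians(15.5)),np.sin(np.radians(15.5))]); S=np.array([.5697,-.2042])
q=S+.0008*u
f0=np.zeros(3)
for d in (.03,.05,.058,.060,.062,.063,.064,.065,.066,.067,.068,.069,.070,.071,.072,.073):
    movel((*q,.149+d),max_speed=.06 if d<.061 else .02); st=sense(); F=st["wrist_force"]-f0
    print(d,F.round(1),round(st["gripper_width"],4),round(st["eef_pos"][2],4))
    if F[2]<-10: break
print(st["t"])
s=snapshot("scene"); crop(s["img"],90,90,270,290,4,"pics/h2.png")
```

```text
0.03 [-1.1  0.4 -4.8] 0.0117 0.18
0.05 [-0.5 -0.3 -5.3] 0.0117 0.2
0.058 [-1.  -0.2 -5.9] 0.0118 0.2077
0.06 [-0.5 -0.6 -6.2] 0.0118 0.2091
0.062 [-1.1  0.  -6.6] 0.0115 0.2109
0.063 [-0.4 -0.4 -8.7] 0.0118 0.2119
0.064 [ 0.3  0.1 -7.9] 0.0118 0.2131
0.065 [-0.7 -0.3 -7.6] 0.0117 0.2142
0.066 [-0.6 -0.3 -7. ] 0.0117 0.2152
0.067 [-0.7 -0.4 -6.4] 0.0117 0.2162
0.068 [-1.6 -0.2 -4.5] 0.0117 0.218
0.069 [-0.  -0.6 -3.1] 0.0118 0.2184
0.07 [-0.2  0.5 -5.8] 0.0117 0.2189
0.071 [ 0.2  0.  -4.8] 0.0118 0.22
0.072 [-0.7 -0.5 -5.9] 0.0114 0.2211
0.073 [-0.4 -0.  -5.1] 0.0114 0.2221
29.3083
```

View pics/h2.png

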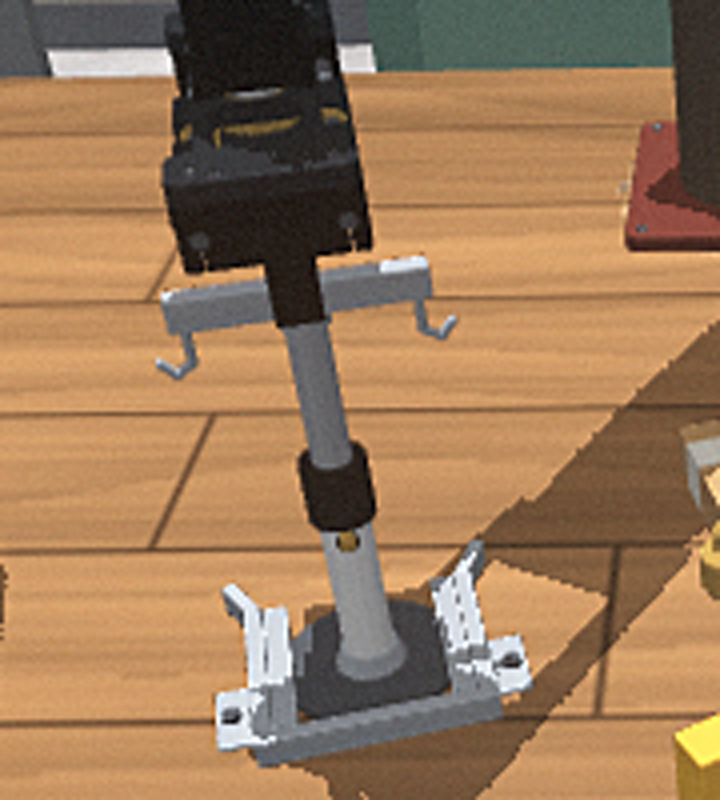

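The brass button shows in its eyelet (crop 348,541). The load now could also be the foot hanging slightly, so I'll lower until the locked mast bears on the counter, then release.

Run:
```python
from rig import *; from h import *
u=np.array([np.cos(np.radians(15.5)),np.sin(np.radians(15.5))]); S=np.array([.5697,-.2042])
q=S+.0008*u
z=.222
for i in range(12):
    z-=.0007; movel((*q,z),max_speed=.02); F=sense()["wrist_force"]; print(round(z,4),F.round(1))
    if F[2]>5: break
movel((*q,z+.0003),max_speed=.02); hold(.2)
s=snapshot("scene"); crop(s["img"],90,90,270,290,4,"pics/i0.png")
print(sense()["t"])
```

```text
0.2213 [ 0.2 -0.1 -4.6]
0.2206 [-0.6  0.1 -5.4]
0.2199 [-0.2  0.4 -5.3]
0.2192 [-0.1 -0.7 -6.4]
0.2185 [-0.5 -0.2 -5.1]
0.2178 [-1.3 -0.5 -1.1]
0.2171 [-1.4 -0.1  0.5]
0.2164 [-1.4 -0.1  1.9]
0.2157 [-1.6 -0.8  0.8]
0.215 [-1.1 -0.9 -0.1]
0.2143 [ 0.2 -1.1  0.4]
0.2136 [-0.3 -1.1 -0.1]
32.8583
```

View pics/i0.png

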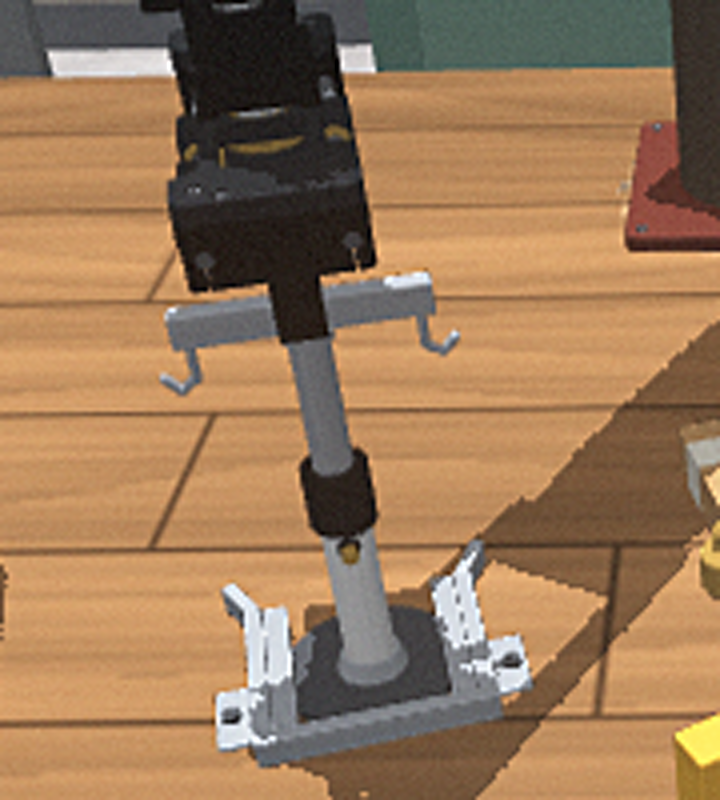

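The foot had lifted about 4 mm inside the lips' play and is now back down. Lowering past that point slid the mast about 3-4 mm back into the button's play, so I'll draw it up 2 mm without lifting, release, and check.

Run:
```python
from rig import *; from h import *
u=np.array([np.cos(np.radians(15.5)),np.sin(np.radians(15.5))]); S=np.array([.5697,-.2042])
q=S+.0008*u
for z in (.2146,.2153,.216): movel((*q,z),max_speed=.02); print(z,sense()["wrist_force"].round(1),sense()["eef_pos"][2])
grip(.05); hold(.2); st=sense(); print(st["wrist_force"],st["t"])
movel((*q,.30),max_speed=.12)
s=snapshot("scene"); crop(s["img"],90,90,270,290,4,"pics/j0.png")
import pickle
move_pose((.40,-.05,.36),ori(15.5)); t=snapshot("top"); s=snapshot("scene"); pickle.dump((t,s),open("snap2.pkl","wb"))
crop(t["img"],300,150,460,290,5,"pics/j1.png"); cv2.imwrite("pics/j2.png",s["img"]); crop(s["img"],150,160,210,270,7,"pics/j3.png")
print(sense()["t"])
```

```text
0.2146 [-0.1 -1.1 -3.3] 0.21450820064253745
0.2153 [ 0.2 -1.  -1.6] 0.21538021840573782
0.216 [ 0.5 -1.1 -2. ] 0.216092289344802
[ 0.28192704 -0.15383793  0.78442675] 34.725
36.6667
```

View pics/j3.png

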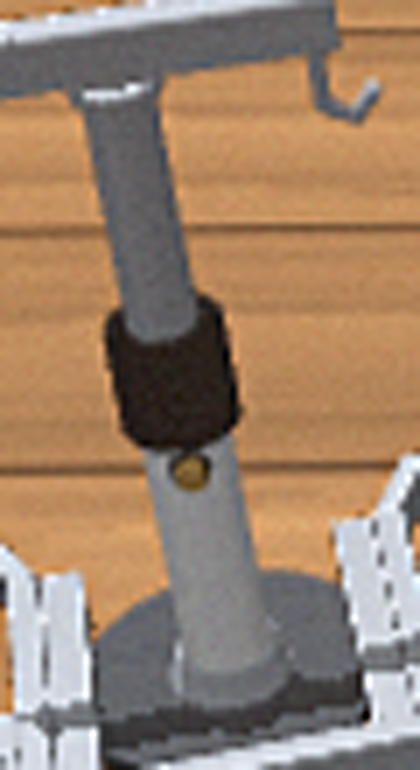

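View pics/j1.png

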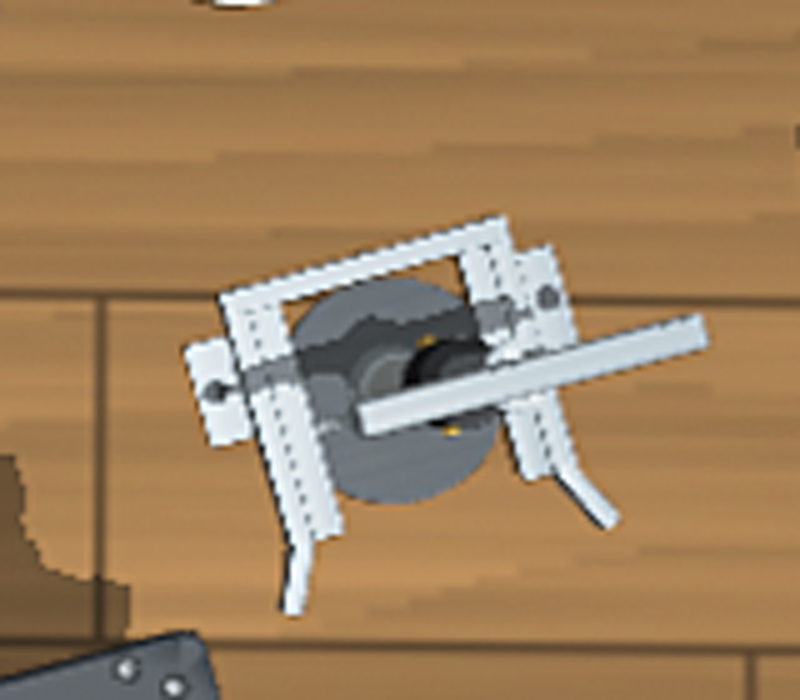

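View pics/j2.png

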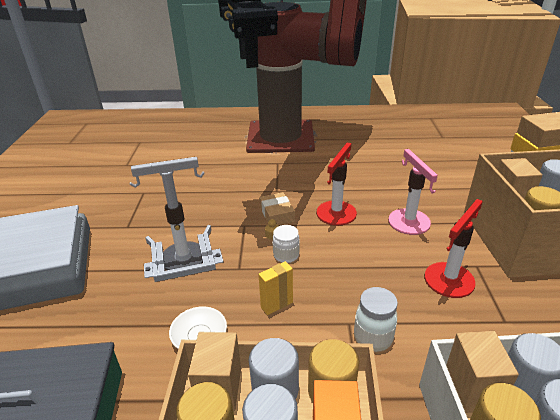

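Run:
```python
from h import *
import pickle
t,s=pickle.load(open("snap2.pkl","rb"))
im=t["img"][150:290,300:460].astype(int); 
S=np.array([.5697,-.2042]);u=np.array([np.cos(np.radians(15.5)),np.sin(np.radians(15.5))]);n=np.array([-u[1],u[0]])
sat=im.max(2)-im.min(2);v=im.mean(2)
m=((sat<30)&(v>35)&(v<125)).astype(np.uint8)
ys,xs=np.nonzero(m);P=ray(t,np.c_[xs+300,ys+150],.006)[:,:2]-S
k=(abs(P@n)<.030)&(abs(P@u)<.07); a=(P@u)[k]; print("foot extent along axis",a.min(),a.max(),"centre",(a.min()+a.max())/2)
# bar height: triangulate midpoint of bar top (corner means)
bt=np.array([(358,405),(368,437),(710,345),(697,314)]).mean(0)/5+[300,150]
b2=((s["img"].astype(int).max(2)-s["img"].min(2)<30)&(s["img"].mean(2)>190)).astype(np.uint8)
for z in (.222,.226,.230,.234,.238):
    p=ray(t,bt,z); print(z,p[0],proj(s,p)[0])
crop(s["img"],120,150,215,200,8,"pics/k.png")
P=ray(t,np.array([(358,405),(710,345-31)])/5+[300,150],.23)[:,:2]; Q=ray(t,np.array([(358,405),(697,314)])/5+[300,150],.23)[:,:2];print("bar angle",np.degrees(np.arctan2(*(Q[0]-Q[1])[::-1])))
t0,s0=pickle.load(open("snap0.pkl","rb"))
d=cv2.absdiff(s["img"],s0["img"]).max(2); print("bystander change", {k:int((d[y0:y1,x0:x1]>60).sum()) for k,(x0,y0,x1,y1) in dict(tin=(270,225,302,264),yel=(258,262,295,315),jar=(352,288,400,350),dish=(168,308,228,350),carton=(260,193,296,222)).items()})
```

```text
foot extent along axis -0.04659409727695794 0.05960004019959589 centre 0.006502971461318976
0.222 [ 0.56946061 -0.20656719  0.222     ] [162.86098813 167.12858004]
0.226 [ 0.56934462 -0.2055178   0.226     ] [163.05715477 165.20141026]
0.23 [ 0.56922864 -0.20446841  0.23      ] [163.25440492 163.26359591]
0.234 [ 0.56911266 -0.20341902  0.234     ] [163.45274759 161.31504854]
0.238 [ 0.56899667 -0.20236963  0.238     ] [163.65219187 159.35567874]
bar angle 105.55438972426406
bystander change {'tin': 36, 'yel': 0, 'jar': 0, 'dish': 0, 'carton': 481}
```

View pics/k.png

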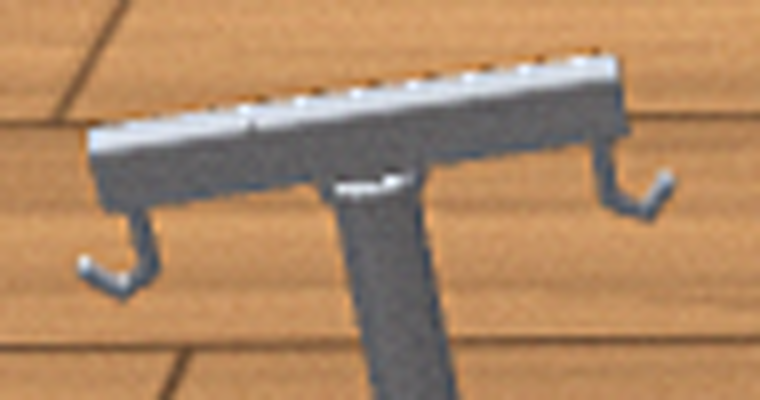

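Run:
```python
from h import *
import pickle
t0,s0=pickle.load(open("snap0.pkl","rb"))
bt=np.array([(32,143),(33,165),(297,138),(298,115)]).mean(0)/4+[140,180]
for z in (.158,.162,.166,.170): print(z,proj(s0,ray(t0,bt,z))[0])
crop(s0["img"],335,180,410,230,8,"pics/l.png")
```

```text
0.158 [372.09819457 197.49180865]
0.162 [371.91996792 195.6904888 ]
0.166 [371.74080928 193.87974944]
0.17 [371.56071132 192.05951648]
```

View pics/l.png

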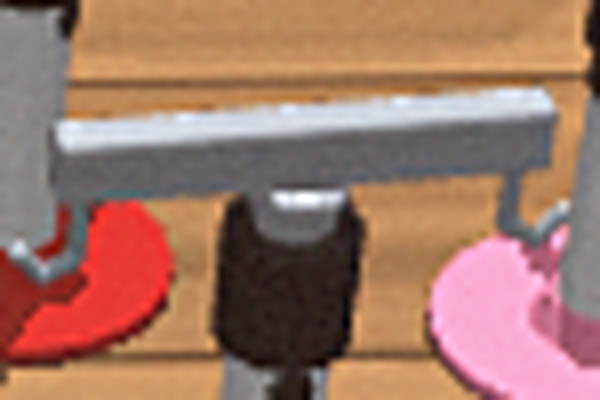

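Both buttons are out. Two measures (camera bar height, and arm travel plus start height) agree on about 68.5 mm drawn. There's time for a 2 mm nudge to give margin over 66 mm.

Run:
```python
from rig import *; from h import *
import pickle
u=np.array([np.cos(np.radians(15.5)),np.sin(np.radians(15.5))]); S=np.array([.5697,-.2042])
q=S+.0008*u
grip(.06); move_pose((*q,.30),ori(15.5)); movel((*q,.216),max_speed=.1)
f0=sense()["wrist_force"]; grip(.004,40); print(sense()["gripper_width"])
for z in (.2168,.2175,.2181):
    movel((*q,z),max_speed=.02); F=sense()["wrist_force"]-f0; print(z,F.round(1))
    if F[2]<-7: break
hold(.1)
s=snapshot("scene"); crop(s["img"],150,160,210,270,7,"pics/n0.png")
grip(.06); hold(.2); movel((*q,.30),max_speed=.15)
t=snapshot("top"); s=snapshot("scene"); crop(s["img"],150,160,210,270,7,"pics/n1.png")
print(sense()["t"],sense()["wrist_force"])
```

```text
0.01168791978714631
0.2168 [ 0.2  0.  -3.2]
0.2175 [ 0.4 -0.7 -2.9]
0.2181 [ 0.4 -0.3 -3. ]
42.925 [-1.01662944 -0.0200874  -0.07468341]
```

View pics/n1.png

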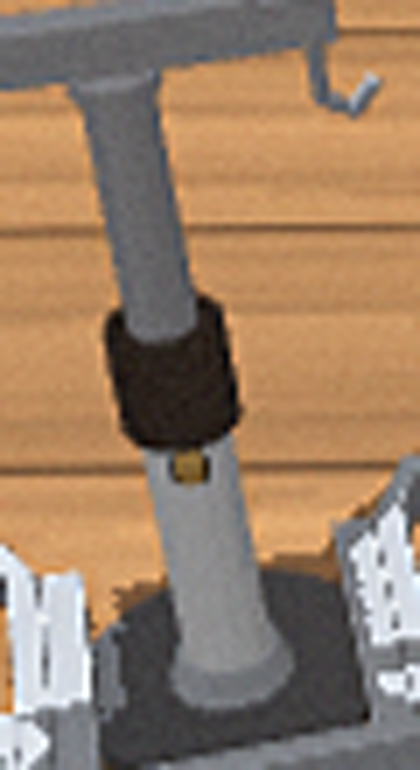

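The button moved up about 1 mm more and stands out. The foot is flat and home, and the gripper is clear above. Handing in.

Run:
```python
from rig import *
print(sense()["t"]); sign_off()
```

```text
42.925
the job is handed in; nothing more can be done
```

The stand is up in the shoe with its mast drawn and locked, and I handed the job in at 42.9 s of the 53 s allowed. `sign_off` gives no verdict.

I carried the closed grey stand by its collar over the tin and slid the foot in under both lips. It touched the back wall about 1.5 mm past my estimate of the seat point. I then drew the mast up by the crossbar.

**Last checks:**
- **Lock buttons:** both brass buttons showed in the top view before a last 2 mm upward nudge. After it I looked only at the side facing the scene camera, and that button was still out.
- **Mast:** drawn about 68.5 mm by camera bar height and by arm travel, which agreed. The nudge should put it near 70 mm, which I did not re-measure.
- **Foot:** flat on the counter, with its centre roughly 1–2 mm from the seat point judging by its rear edge. An automatic front-to-back measurement gave 6.5 mm, but it had picked up shadow at the wall.
- **Crossbar:** parallel to the back wall within about 0.5°, measured before the nudge.
- **Goods:** yellow box, jar and dish unchanged and the tin nearly so. The carton's pixels changed, most likely from the arm's shadow. I did not compare the brass weight separately.

**What went wrong on the way:**
- My first grip on the bar closed on the mast just below it, so I re-gripped on the bar itself.
- I pulled past the end stop, which lifted the foot about 4 mm inside the lips.
- Setting it back down slid the mast down about 3–4 mm, which I drew back up.

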